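# Scrub the leaning washing tube

## Robot

A 7-joint arm with a two-finger parallel gripper is mounted at the origin on the work surface. World frame = base frame: x ahead of the robot, y to its left, z up, the work surface at z = 0. Lengths are in mm, angles in rad, forces in N, time in s.
With the tool pointing down it reaches from about 400 to 875 mm from the base axis. Payload 4.4 kg.
Tool frame: the origin (TCP) lies on the centre line of the jaws, within the pads' length; the fingertips stand 25 mm ahead of it and the grasp point (between the pads) lies 6 mm ahead of it (ctrl.finger_overhang is the distance from the TCP to the fingertips, in mm); z points along the fingers, y is the line along which they close (so a half turn about z gives the same grasp; the last joint's range is limited). The gripper opens to 85 mm and grips with 20 to 120 N. Pads are 22 mm wide; open, the fingers measure 114 mm over their backs; the gripper's body (76 mm by 85 mm) begins 54 mm behind the grasp point. The pads swing forward as they close: fully open they stand 13 mm farther back than shut.
Start: joints at [1.254, 0.628, 0.038, 1.517, -0.027, 0.996, -0.02], TCP at [161.344, -629.671, 235.913] pointing down, gripper open.
Joint ranges: [-3.06, 3.06], [-0.37, 2.12], [-1.25, 1.32], [0.18, 2.47], [-1.1, 4.24], [0.23, 1.98], [-2.94, 2.94]. Speed limits (rad/s): [2.57, 2.57, 3.14, 3.14, 3.14, 3.14, 3.14].

## Interface

Orientations are given as [roll, pitch, yaw] about the fixed x, y, z axes, in that order (R = Rz(yaw) Ry(pitch) Rx(roll)).
In Python, from cell import ctrl gives the robot as it stands. The module is installed in compiled form; this text tells all that it offers.
- The arm moves only by the tool play_rows, never from a script. Its argument "targets" is a list of rows, each a list of 5 numbers: the closure, from 0 (fully open) to 1 (shut), then the shift along the tool's x, y, z in cm, then the turn about the tool's z in degrees. In form: [[gripper, dx, dy, dz, spin], ...]. A call has 1 to 10 rows; each row is the pose to reach, as a shift and turn from the pose commanded when the call began, along the tool's axes at that moment; what a row does not reach only later rows make up. A row lasts 1/10 s, in which the tool goes at most 50 mm and 8.59 degrees, less where a joint would pass 70% of its speed; a pose out of reach is approached as far as the arm can. A call with a gripper value outside its range is refused whole. The fingers move at their own pace and stop on an object; the grip force is fixed at half the most. Time passes only in rows, so rows that repeat a pose let the fingers close. It gives the time, the measured TCP pose, the force, the opening and the grip force at its end, in the units of the state.
- ctrl.read_state(): the state, without advancing time (a new reading comes with each control period).
- ctrl.get_image(name): name is "scene" or "top" or "wrist"; returns (picture, depth): 384x512x3 uint8, red, green, blue; 384x512 float32, mm along the optical axis (not along the pixel's ray), 0 where there is no reading.
- ctrl.calibration(name): a dict with "vfov" (degrees; the focal length in pixels is half the picture's height over the tangent of half this angle, whatever the lens; pixels are square), "cx", "cy" (the principal point, pixels), "k1" (the pictures are not rectified: a ray, as slopes to the right and down, at radius r is drawn at 1 + k1 r^2 times it, then the intrinsics apply), "extrinsics" (4x4, takes a point from camera to world coordinates); the wrist camera has in their place "mount" (4x4, takes a point from camera to tool coordinates, whose origin is the TCP and whose axes are the flange's). Camera axes: x right, y down, z forward; pixel columns grow to the right and rows downward; lengths in mm; the calibration is good to about 2 mm. A picture is of the moment at which its call begins: read the wrist's pose just before it. calibration takes no time and is no camera call.
- ctrl.finish_job(): hands the job in; it is judged then, once.
Trained networks look in the newest picture that a camera, given by its name, has taken for a name from the list of things; names that differ only in an ending like _2 or _b are one class to them, and where a whole thing is asked for, a point or a joint stands for the part that bears it (a point fixed in the world has none). Each returns a list of dicts, best first, with "confidence" (0 to 1); they miss things now and then, are a little off and sometimes report something else, mostly with a low value. They report only what shows in the picture. A call takes as long as a camera call. They do not tell look-alikes from the thing itself.
- ctrl.search_frame(camera, name): "bbox" ([left, top, right, bottom] in pixels, round what is visible of it).
- ctrl.trace(camera, name): "pixels" (384x512 bool, what is visible of it) and "bbox" ([left, top, right, bottom] in pixels, round what is visible of it).
The state is a dict: "clock": time; "qpos": joint angles; "qd": joint speeds; "tau": joint torques, N m; "eef_pos": TCP position; "tool_rot": TCP orientation; "force": force on the tool from outside, world axes, zero at the start; "torque": the same for the moment, N m; "width": finger opening in mm; "gripper_force": force on a finger pad.
Only numpy, scipy, OpenCV 4.12 (cv2) and the standard library are available. Lean on these libraries where they do the work, as an engineer would, in place of code of your own. Each camera call takes 0.05 s, during which the arm holds its last target. There are 200 camera calls.

## Task

Take the bottle brush out of its steel cup and scrub the inside of the leaning white washing tube: push the brush down until it presses gently but definitely on the springy floor disc hidden inside, hold the press for a moment, draw it up until its tip is near the mouth, and go on so until the disc has been pressed three separate times. Then stand the brush upright on the floor of its own cup again and let go, leaving the beaker, the jar and the dishes where they are.

Things in the scene. Friction and masses are not known exactly. Their poses are not given: they have to be found in the camera images.
- brush: Bottle brush, 200 mm, 84-168 g, standing in the cup on its flat end. Origin: centre of the flat end (tip); z runs to the handle. From the tip: head to 80 mm (stiff core 42 mm wide; dark bristle rings 50 mm wide, soft, no resistance), steel stem 12 mm wide to 120, wooden handle 24 x 24 mm from 120 to 200, flat sides facing the brush's x and y. Centre of mass about 95 mm from the tip.
- cup: Fixed round steel cup on a 90 mm square base plate, where the brush stands. Inside diameter 56 mm, wall 4 mm, 60 mm high, inner floor 6 mm above the table. Origin: centre of the underside; z up. It stands to the left or right of the tube, the glass beaker on the other side.
- tube: White opaque tube, 135 mm long, inside diameter 60 mm, wall 4 mm, fixed, leaning 35 degrees from vertical, open mouth up and roughly towards the robot. Origin: centre of its lower end, 70 mm above the table; z along the tube's axis, rim at z = 135 mm; y level. Held at mid-length by two white uprights (112 mm wide over all, 135 mm high), a pin and a small black knob at the side.
- plunger: Fixed lower end piece of the tube, black knob beneath. Origin, axes as the tube's. In the tube it carries a flat steel floor disc, 58 mm wide, square to the axis, upper face at an unknown height between z = 15 and 45 mm of the tube's frame: to be felt. The disc is sprung (1 N per mm, 10 mm travel, then a hard stop). A definite press is over 2.5 N, a gentle one under 25 N.
- stand: White base plate 170 x 125 x 12 mm of the tube's stand, fixed on the table. Origin: centre of its underside; x axis points away from the side to which the mouth leans.
- beaker: Bystander: open glass beaker, 74 mm diameter, 100 mm high. Origin: centre of its underside.
- jar: Bystander: amber glass jar with black cap, 60 mm diameter, 95 mm high. Origin: centre of its underside.
- dishes: Bystander: stack of three shallow clear dishes, 90 mm diameter, 48 mm high. Origin: centre of its underside.
Mind the look-alikes: they are no part of the job. Several things look just like the stand: the one meant starts farthest from the robot's base. Leave any red look-alike of the cup alone.

How it is judged:
By the outcome, as a careful person would: the job done as asked, in the order asked, and still so for the second after the job is handed in, with the robot touching nothing.
It also fails if it takes over 64 s, if anything falls off the work surface, if the arm or the gripper's body presses on something with over 40 N, if the wrist force passes 120 N, or if a joint passes its speed limit or range.

## Working session

There is one attempt and no reset: what is moved stays moved. The work goes in short steps, Python scripts to look and compute and a tool call to move; the robot and the scene stay as the last step left them, time stands still between calls to the robot, and variables do not carry over. Pictures are saved under pics/ and viewed, at most 10 in all, crops included, and the job is handed in when it is done.

Besides the shell and the picture viewer there is one more tool, called after ">>>" as name(argument=value, ...), one argument or row to a line, values as JSON. play_rows: Moves the arm, as the interface text tells. Its arguments: {"type":"object","properties":{"targets":{"type":"array"}},"required":["targets"]}

```bash
mkdir -p pics; cat > h.py <<'E'
import numpy as np, cv2
from scipy.spatial.transform import Rotation as Rn
from cell import ctrl
def grab(n):
    s=ctrl.read_state(); im,d=ctrl.get_image(n); return s,im,d
def T(s):
    M=np.eye(4); M[:3,:3]=Rn.from_euler('xyz',s['tool_rot']).as_matrix(); M[:3,3]=s['eef_pos']; return M
def cloud(n,s,d):
    c=ctrl.calibration(n); f=192/np.tan(np.radians(c['vfov']/2))
    v,u=np.mgrid[:384,:512].astype(float)
    K=np.array([[f,0,c['cx']],[0,f,c['cy']],[0,0,1.]])
    p=cv2.undistortPoints(np.stack([u.ravel(),v.ravel()],1)[:,None],K,np.array([c['k1'],0,0,0.]))[:,0]
    P=np.c_[p*d.reshape(-1,1),d.ravel()]
    E=np.array(c['extrinsics']) if 'extrinsics' in c else T(s)@np.array(c['mount'])
    P=P@E[:3,:3].T+E[:3,3]; P[d.ravel()==0]=np.nan
    return P.reshape(384,512,3)
def save(im,n): cv2.imwrite('pics/'+n,im[:,:,::-1])
E
python3 - <<'E'
from h import *
ims=[]
for n in("top","scene"):
    s,im,d=grab(n); P=cloud(n,s,d); np.save(n+'.npy',P); ims.append(im); save(im,n+'0.png')
    for o in("brush","cup","tube","stand","beaker","jar","dishes"):
        for r in ctrl.trace(n,o)[:3]:
            m=r['pixels']; q=P[m]; q=q[~np.isnan(q[:,0])]
            print(n,o,round(r['confidence'],2),np.round(r['bbox']),np.round(np.median(q,0)),np.round(np.percentile(q,[2,98],axis=0)).tolist() if len(q) else 0)
print(s)
E
```

```text
top brush 0.67 [153. 197. 177. 212.] [514. 300.  88.] [[493.0, 282.0, 38.0], [540.0, 331.0, 210.0]]
top cup 0.62 [105. 175. 137. 204.] [566. 459.   8.] [[524.0, 418.0, 0.0], [610.0, 505.0, 62.0]]
top cup 0.57 [154. 190. 189. 226.] [505. 292.   8.] [[465.0, 260.0, 0.0], [564.0, 357.0, 62.0]]
top tube 0.87 [234. 152. 274. 193.] [595.  41. 138.] [[545.0, -0.0, 79.0], [660.0, 100.0, 197.0]]
top tube 0.62 [194. 240. 231. 291.] [343. 144. 145.] [[284.0, 104.0, 76.0], [407.0, 187.0, 197.0]]
top stand 0.63 [194. 229. 247. 295.] [353. 142. 108.] [[275.0, 76.0, 4.0], [436.0, 221.0, 193.0]]
top stand 0.62 [229. 149. 284. 206.] [594.  42.  91.] [[525.0, -28.0, 5.0], [692.0, 111.0, 194.0]]
top beaker 0.8 [356. 215. 385. 237.] [ 450. -306.   53.] [[418.0, -327.0, 2.0], [485.0, -257.0, 104.0]]
top jar 0.9 [336. 147. 361. 171.] [ 656. -234.   93.] [[632.0, -264.0, 11.0], [684.0, -213.0, 100.0]]
top dishes 0.94 [173. 147. 207. 177.] [645. 239.  48.] [[605.0, 199.0, 14.0], [688.0, 279.0, 53.0]]
scene brush 0.64 [334. 166. 356. 219.] [522. 315. 132.] [[501.0, 292.0, 59.0], [538.0, 335.0, 208.0]]
scene 
[... 989 characters left out ...]
290.0, 52.0]]
{'clock': 0.4, 'qpos': array([ 1.25419668,  0.62854308,  0.03850076,  1.51755521, -0.02698819,
        0.99631492, -0.02002745]), 'qd': array([-0.00167732, -0.00391377,  0.00047299, -0.002734  ,  0.00141308,
        0.00164128,  0.00023744]), 'tau': array([-1.34301597e-03, -5.62668765e+01,  1.22374088e+00, -1.93482041e+01,
        1.08211077e-02,  4.22360259e-03, -2.98939267e-05]), 'eef_pos': array([ 161.31081817, -629.57118184,  235.77088536]), 'tool_rot': array([-3.14129030e+00, -1.10769210e-05,  2.50749473e-01]), 'force': array([ 0.02255601, -0.37620499,  0.22092554]), 'torque': array([ 0.02780098,  0.03321783, -0.01639621]), 'gripper_force': 0.0, 'width': 85.04431762849315}
```

```bash
ls pics
```

```text
scene0.png
top0.png
```

```bash
python3 -c "
import cv2
a=cv2.imread('pics/top0.png')[110:320,60:410];b=cv2.imread('pics/scene0.png')[100:300,100:430]
import numpy as np
a=cv2.resize(a,(500,300),interpolation=3);b=cv2.resize(b,(495,300),interpolation=3)
cv2.imwrite('pics/v0.png',np.vstack([a[:,:495],b]))"
```

```text
(no output)
```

View pics/v0.png

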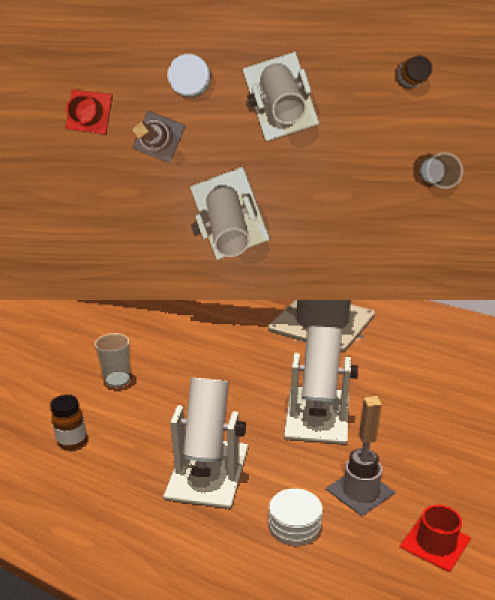

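```bash
cat > fit.py <<'E'
from h import *
from scipy.optimize import least_squares
def axis(az): # unit axis towards mouth
    return np.array([np.sin(np.radians(35))*np.cos(az),np.sin(np.radians(35))*np.sin(az),np.cos(np.radians(35))])
def tubefit(q,p0):
    def res(p):
        a=axis(p[2]); v=q-np.array([p[0],p[1],70]); t=v@a; r=np.linalg.norm(v-t[:,None]*a,axis=1)
        dr=np.where(np.abs(r-34)<np.abs(r-30),r-34,r-30)
        return np.r_[np.hypot(dr,np.maximum(0,t-135)+np.minimum(0,t))]
    return least_squares(res,p0,loss='soft_l1',f_scale=2)
E
python3 - <<'E'
from fit import *
for n in("top","scene"):
    P=np.load(n+'.npy'); ctrl.get_image(n)
    for r in ctrl.trace(n,"tube"):
        q=P[r['pixels']]; q=q[np.isfinite(q[:,0])]
        if np.median(q[:,0])<500: continue
        best=min((tubefit(q,[q[:,0].mean()-25*np.cos(a),q[:,1].mean()-25*np.sin(a),a]) for a in np.radians([160,190,220,250,280])),key=lambda s:s.cost)
        print(n,best.x[:2],np.degrees(best.x[2]),best.cost/len(q),len(q)); break
    m=(np.abs(P[...,2]-61)<4)&(np.hypot(P[...,0]-520,P[...,1]-310)<50); q=P[m]; print('cup rim',len(q),np.c_[q.min(0),q.max(0)].round().tolist())
    q=P[(P[...,2]>200)&(np.hypot(P[...,0]-520,P[...,1]-310)<60)]; print('handle top',len(q),q.mean(0))
    q=P[(P[...,2]<12)&(P[...,2]>5)&(np.hypot(P[...,0]-515,P[...,1]-310)<70)]; print('cup base', cv2.minAreaRect(q[:,:2].astype(np.float32)))
print(ctrl.calibration('wrist'))
E
```

```text
top [637.62413051  52.425583  ] 199.6361915446583 4.945819068257127 966
cup rim 66 [[484.0, 545.0], [278.0, 335.0], [57.0, 65.0]]
handle top 81 [516.44498882 305.87211439 206.40774088]
cup base ((512.293212890625, 309.05718994140625), (126.03998565673828, 132.72064208984375), 54.77809143066406)
scene [637.30913229  55.39033485] 195.35077431129508 8.707932481760938 1598
cup rim 105 [[489.0, 546.0], [282.0, 345.0], [57.0, 65.0]]
handle top 87 [516.94826568 312.71349497 205.8420952 ]
cup base ((511.9155578613281, 322.1778259277344), (106.18427276611328, 109.60174560546875), 63.845882415771484)
{'vfov': 61.562217741715976, 'cx': 257.8039820143462, 'cy': 192.96973044009786, 'k1': -0.0389157930838756, 'mount': array([[-1.00774591e-03, -9.50551287e-01, -3.10565992e-01,
         7.85055459e+01],
       [ 9.99999491e-01, -9.75706492e-04, -2.58516193e-04,
        -1.03317456e+00],
       [-5.72883547e-05, -3.10566094e-01,  9.50551786e-01,
        -1.37974571e+02],
       [ 0.00000000e+00,  0.00000000e+00,  0.00000000e+00,
         1.00000000e+00]])}
```

>>> play_rows(
  targets=[
    [0, 40.3, -28.9, -9.4, 0],
    [0, 40.3, -28.9, -9.4, 0],
    [0, 40.3, -28.9, -9.4, 0],
    [0, 40.3, -28.9, -9.4, 0],
    [0, 40.3, -28.9, -9.4, 0],
    [0, 40.3, -28.9, -9.4, 0],
    [0, 40.3, -28.9, -9.4, 0],
    [0, 40.3, -28.9, -9.4, 0],
    [0, 40.3, -28.9, -9.4, 0],
    [0, 40.3, -28.9, -9.4, 0],
  ],
)

```text
clock: 2.0
eef_pos: [478.0, -251.6, 329.8]
tool_rot: [3.141, -0.001, 0.251]
force: [1.2, -0.8, -0.1]
width: 85.1
gripper_force: 0.0
```

>>> play_rows(
  targets=[
    [0, 17.6, -53.4, -1, 0],
    [0, 17.6, -53.4, -1, 0],
    [0, 17.6, -53.4, -1, 0],
    [0, 17.6, -53.4, -1, 0],
    [0, 17.6, -53.4, -1, 0],
    [0, 17.6, -53.4, -1, 0],
    [0, 17.6, -53.4, -1, 0],
    [0, 17.6, -53.4, -1, 0],
    [0, 17.6, -53.4, -1, 0],
    [0, 17.6, -53.4, -1, 0],
  ],
)

```text
clock: 3.0
eef_pos: [510.7, 247.4, 338.3]
tool_rot: [3.141, -0.001, 0.251]
force: [0.9, -0.6, -1.0]
width: 85.5
gripper_force: 0.0
```

```bash
python3 - <<'E'
from h import *
s,im,d=grab('wrist'); P=cloud('wrist',s,d); save(im,'w1.png'); np.save('w1.npy',P)
print(s['eef_pos'],s['tool_rot'],s['qpos'].round(2),s['width'])
m=(P[...,2]>199)&(P[...,2]<215)&(np.hypot(P[...,0]-516,P[...,1]-309)<60); q=P[m]
print(len(q),q.mean(0),cv2.minAreaRect(q[:,:2].astype(np.float32)))
q=P[(np.abs(P[...,2]-60)<4)&(np.hypot(P[...,0]-516,P[...,1]-309)<60)];print('rim',len(q),np.c_[q.min(0),q.max(0)].round().tolist())
E
```

```text
[510.71445027 247.37782149 338.25495906] [ 3.14141906e+00 -6.99304952e-04  2.50533215e-01] [-0.37  0.41 -0.2   1.61  0.09  1.13 -1.91] 85.53364034028999
760 [514.88547673 307.2730257  205.61210573] ((513.8862915039062, 308.0089111328125), (23.39647674560547, 24.384021759033203), 37.93537521362305)
rim 362 [[482.0, 544.0], [278.0, 340.0], [56.0, 64.0]]
```

View pics/w1.png

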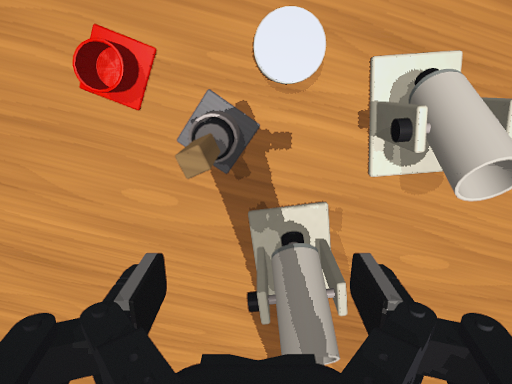

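>>> play_rows(
  targets=[
    [0, 1.9, -5.8, 0, -23.5],
    [0, 1.9, -5.8, 0, -23.5],
    [0, 1.9, -5.8, 0, -23.5],
    [0, 1.9, -5.8, 4, -23.5],
    [0, 1.9, -5.8, 8, -23.5],
    [0, 1.9, -5.8, 12, -23.5],
    [0, 1.9, -5.8, 16.1, -23.5],
    [0, 1.9, -5.8, 16.1, -23.5],
  ],
)

```text
clock: 3.85
eef_pos: [511.5, 303.5, 171.9]
tool_rot: [-3.141, 0.011, 0.661]
force: [-1.3, -0.9, -0.4]
width: 85.6
gripper_force: 0.0
```

```bash
python3 - <<'E'
from h import *
s,im,d=grab('wrist'); P=cloud('wrist',s,d); save(im,'w2.png')
print(s['eef_pos'],s['tool_rot'],s['force'],s['qpos'].round(2))
q=P[(P[...,2]>199)&(P[...,2]<215)&(np.hypot(P[...,0]-515,P[...,1]-308)<30)]
if len(q): print(len(q),q.mean(0),cv2.minAreaRect(q[:,:2].astype(np.float32)))
P=np.load('w1.npy')
from fit import *
m=(P[...,0]>500)&(P[...,1]<130)&(P[...,2]>85)&(P[...,1]>-30);q=P[m]
r=tubefit(q,[637,54,np.radians(198)]);print(r.x[:2],np.degrees(r.x[2]),r.cost/len(q),len(q))
E
```

```text
[511.53842532 303.53303663 171.89725836] [-3.14090283  0.01124643  0.66106073] [-1.32323177 -0.92592107 -0.3675853 ] [-0.42  0.64 -0.27  1.73  0.22  0.82 -1.69]
3791 [515.97817832 309.35413188 205.36892371] ((514.2327880859375, 307.99359130859375), (25.208635330200195, 24.129438400268555), 38.259925842285156)
[634.2633111   58.66385738] 200.62518798213742 7.58714629323554 10345
```

View pics/w2.png

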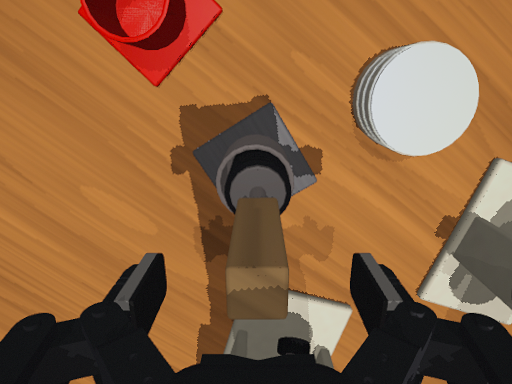

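>>> play_rows(
  targets=[
    [0, 0, 0, 0, 0],
    [1, 0, 0, 0, 0],
    [1, 0, 0, 0, 0],
    [1, 0, 0, 0, 0],
    [1, 0, 0, 0, 0],
    [1, 0, 0, 0, 0],
    [1, 0, 0, 0, 0],
    [1, 0, 0, 0, 0],
  ],
)

```text
clock: 4.7
eef_pos: [515.3, 306.8, 177.7]
tool_rot: [3.141, -0.002, 0.661]
force: [0.8, -0.5, 6.0]
width: 23.0
gripper_force: 59.7
```

>>> play_rows(
  targets=[
    [1, 0, 0, -5, 0],
    [1, 0, 0, -10, 0],
    [1, 0, 0, -15, 0],
    [1, 0, 0, -19, 0],
    [1, -4, 3.7, -21, 6],
    [1, -8, 7.5, -21, 13],
    [1, -12, 11.2, -21, 19.6],
    [1, -16.1, 15, -21, 19.6],
    [1, -16.1, 15, -21, 19.6],
    [1, -16.1, 15, -21, 19.6],
  ],
)

```text
clock: 5.7
eef_pos: [479.0, 84.3, 386.7]
tool_rot: [3.139, 0.002, 0.311]
force: [-0.0, 0.6, -0.3]
width: 23.1
gripper_force: 59.4
```

```bash
python3 - <<'E'
from fit import *
s,im,d=grab('wrist'); P=cloud('wrist',s,d); save(im,'w3.png'); np.save('w3.npy',P)
print(s['eef_pos'],s['tool_rot'],s['force'],s['qpos'].round(2),s['width'])
for r in ctrl.trace('wrist','tube'):
    q=P[r['pixels']]; q=q[np.isfinite(q[:,0])]
    if np.median(q[:,0])<500: continue
    f=tubefit(q,[637,54,np.radians(198)]);print(r['bbox'],f.x[:2],np.degrees(f.x[2]),f.cost/len(q),len(q), f.x[:2]+77.4*np.array([np.cos(f.x[2]),np.sin(f.x[2])]))
E
```

```text
[478.96904191  84.31952277 386.67288639] [3.13926486e+00 2.00503577e-03 3.11493545e-01] [-0.01243089  0.57375579 -0.31915621] [-0.09  0.25 -0.18  1.72  0.05  1.18 -1.55] 23.102460748600993
[264.5, 12.8, 368.2, 131.4] [635.0466677   57.28957755] 199.66468425049027 2.865596711530697 6923 [562.1607794   31.24332472]
[470.8, 71.5, 512.0, 117.3] [645.02152254 -69.75684641] 30511.076840702404 202.35783801360327 1461 [ 646.47612468 -147.14317681]
```

View pics/w3.png

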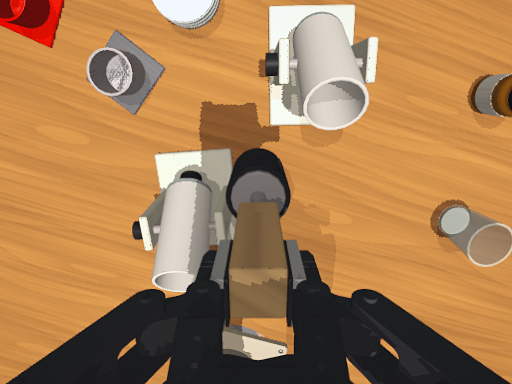

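>>> play_rows(
  targets=[
    [1, 3.5, 4.5, 0, -1.8],
    [1, 5.5, 7.6, 0, -1.8],
    [1, 5.5, 7.6, 0, -1.8],
    [1, 5.5, 7.6, 2, -1.8],
    [1, 5.5, 7.6, 4.3, -1.8],
    [1, 5.5, 7.6, 4.3, -1.8],
    [1, 5.5, 7.6, 4.3, -1.8],
  ],
)

```text
clock: 6.5
eef_pos: [556.3, 34.4, 343.9]
tool_rot: [3.141, 0.0, 0.351]
force: [1.4, -3.0, -0.6]
width: 23.3
gripper_force: 59.8
```

```bash
cat > st.py <<'E'
from h import *
M=np.array([562.2,31.3,180.6]); a=np.radians(19.7)
def uv():
    s=ctrl.read_state(); p=s['eef_pos']-M; u=np.array([np.cos(a),np.sin(a)]); w=np.array([-u[1],u[0]])
    f=s['force']
    print('t %.2f u %.1f w %.1f z %.1f'%(s['clock'],p[:2]@u,p[:2]@w,s['eef_pos'][2]),'F u %.1f w %.1f z %.1f'%(f[:2]@u,f[:2]@w,f[2]),'yaw',np.degrees(s['tool_rot']).round(2),'q',s['qpos'].round(2),'tq',s['torque'].round(2))
if __name__=='__main__': uv()
E
python3 st.py; python3 -c "
from h import *
s,im,d=grab('scene'); save(cv2.resize(im[90:250,180:400],(660,480),interpolation=3),'s4.png')"
```

```text
t 6.50 u -4.5 w 4.9 z 343.9 F u 0.3 w -3.2 z -0.6 yaw [1.7994e+02 2.0000e-02 2.0130e+01] q [-0.01  0.39 -0.15  1.62  0.07  1.13 -1.4 ] tq [-1.21 -0.59 -0.03]
```

View pics/s4.png

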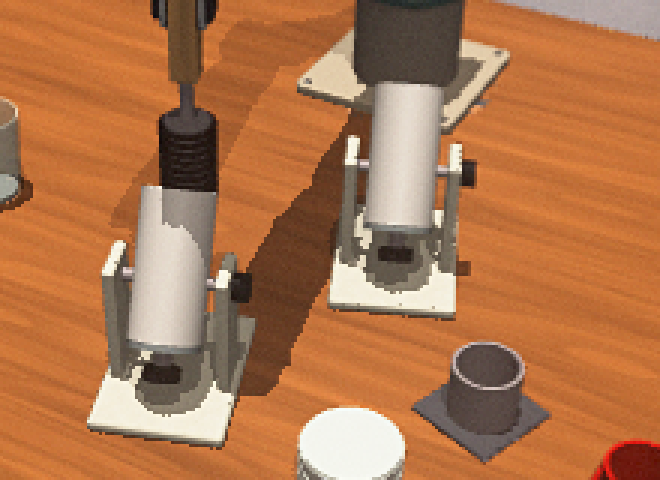

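>>> play_rows(
  targets=[
    [1, 0, 0, 0, 0],
    [1, 0, 0, 0, 0],
    [1, 0, 0, 0, 0],
  ],
)

```text
clock: 6.85
eef_pos: [556.3, 34.5, 344.8]
tool_rot: [3.141, -0.002, 0.35]
force: [1.5, -2.4, 0.5]
width: 23.1
gripper_force: 60.1
```

```bash
python3 st.py
```

```text
t 6.85 u -4.5 w 5.0 z 344.8 F u 0.6 w -2.7 z 0.5 yaw [ 1.7998e+02 -1.0000e-01  2.0080e+01] q [-0.01  0.39 -0.15  1.62  0.06  1.13 -1.4 ] tq [-1.07 -0.65 -0.04]
```

>>> play_rows(
  targets=[
    [1, 0, 0.5, 0, 0.4],
    [1, 0, 0.5, 0, 0.4],
    [1, 0.3, 0.5, 0.6, 0.4],
    [1, 0.6, 0.5, 1.3, 0.4],
    [1, 0.6, 0.5, 1.3, 0.4],
    [1, 0.6, 0.5, 1.3, 0.4],
  ],
)

```text
clock: 7.45
eef_pos: [563.0, 32.0, 330.3]
tool_rot: [-3.141, 0.001, 0.344]
force: [0.2, 0.1, -1.7]
width: 23.1
gripper_force: 60.1
```

```bash
python3 st.py
```

```text
t 7.45 u 0.9 w 0.4 z 330.3 F u 0.2 w 0.1 z -1.7 yaw [-1.7995e+02  6.0000e-02  1.9690e+01] q [-0.01  0.41 -0.15  1.63  0.07  1.11 -1.4 ] tq [ 0.03 -0.03 -0.02]
```

>>> play_rows(
  targets=[
    [1, -0.7, 0, 0, 0],
    [1, -1.5, 0, 0.1, 0],
    [1, -2.2, 0, 0.2, 0],
    [1, -3, 0, 0.4, 0],
    [1, -3.6, 0, 0.6, 0],
    [1, -4.3, 0, 0.8, 0],
    [1, -4.3, 0, 0.8, 0],
  ],
)

```text
clock: 8.15
eef_pos: [521.8, 16.2, 322.9]
tool_rot: [3.141, 0.001, 0.342]
force: [2.5, -2.0, 3.1]
width: 23.7
gripper_force: 61.7
```

```bash
python3 st.py;python3 -c "
from h import *
s,im,d=grab('wrist'); save(im,'w5.png')"
```

```text
t 8.15 u -43.1 w -0.6 z 322.9 F u 1.7 w -2.7 z 3.1 yaw [1.7996e+02 3.0000e-02 1.9620e+01] q [ 0.02  0.35 -0.15  1.75  0.06  1.05 -1.38] tq [-0.57 -1.17 -0.09]
```

View pics/w5.png

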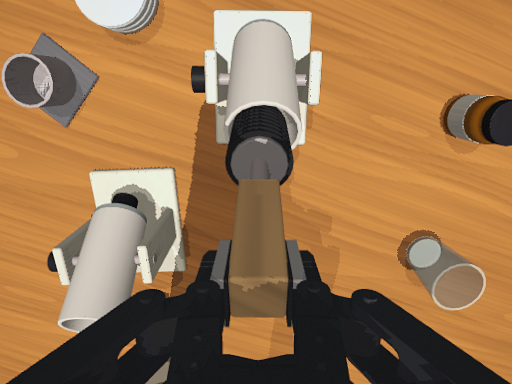

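>>> play_rows(
  targets=[
    [1, -0.7, 0.2, 0.3, 0],
    [1, -1.4, 0.4, 0.7, 0],
    [1, -2.1, 0.4, 1.1, 0],
    [1, -2.8, 0.4, 1.5, 0],
    [1, -3.5, 0.4, 1.9, 0],
    [1, -4.1, 0.4, 2.3, 0],
    [1, -4.7, 0.4, 2.7, 0],
    [1, -4.7, 0.4, 2.7, 0],
  ],
)

```text
clock: 9.0
eef_pos: [478.4, -2.8, 295.2]
tool_rot: [-3.141, 0.002, 0.343]
force: [1.9, -0.6, 0.3]
width: 23.5
gripper_force: 62.5
```

```bash
python3 st.py;python3 -c "
from h import *
s,im,d=grab('wrist'); P=cloud('wrist',s,d); np.save('w6.npy',P); save(im,'w6.png')
# profile of handle in u-z, relative to tcp
a=np.radians(19.7);u=np.array([np.cos(a),np.sin(a)]);w=np.array([-u[1],u[0]])
q=(P-s['eef_pos']).reshape(-1,3); q=q[np.isfinite(q[:,0])]
uu=q[:,:2]@u; ww=q[:,:2]@w; 
m=(abs(ww)<8)&(q[:,2]<30)&(q[:,2]>-110)&(uu>-60)&(uu<120)
for z in range(-100,30,10):
    k=m&(abs(q[:,2]-z)<3)
    if k.any(): print(z,np.round(np.median(uu[k]),1),k.sum())
"
```

```text
t 9.00 u -90.4 w -3.8 z 295.2 F u 1.6 w -1.1 z 0.3 yaw [-1.7997e+02  1.1000e-01  1.9650e+01] q [ 0.06  0.31 -0.15  1.89  0.06  0.94 -1.34] tq [ 0.31 -0.67  0.02]
-100 114.9 200
-90 91.8 156
-80 87.1 216
-70 66.0 642
-60 53.1 143
-50 47.1 147
-40 45.1 3
-30 43.6 275
-20 37.7 313
-10 31.8 358
0 25.8 439
10 19.7 483
20 13.7 583
```

View pics/w6.png

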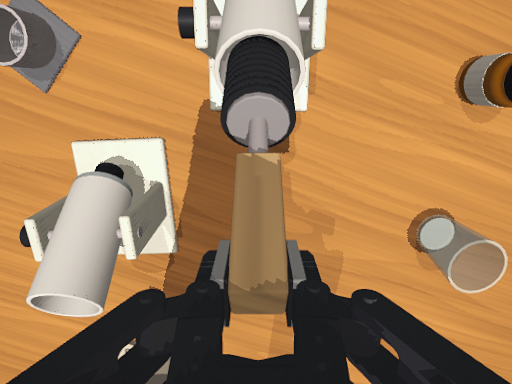

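```bash
cat > hp.py <<'E'
from h import *
def pose(s,P,show=True):
    R=T(s)[:3,:3]; q=(P-s['eef_pos']).reshape(-1,3); q=q[np.isfinite(q[:,0])]@R  # tool coords, z down
    q=q[(abs(q[:,1])<9)&(q[:,2]>-60)&(q[:,2]<75)&(q[:,0]>-50)&(q[:,0]<90)]
    # face line by ransac
    rng=np.random.default_rng(0);best=None
    for _ in range(300):
        i,j=rng.choice(len(q),2,replace=False); dv=q[j][[0,2]]-q[i][[0,2]]; L=np.hypot(*dv)
        if L<20: continue
        n=np.array([dv[1],-dv[0]])/L; e=abs((q[:,[0,2]]-q[i][[0,2]])@n)<1
        if best is None or e.sum()>best.sum(): best=e
    f=q[best][:,[0,2]]; c=f.mean(0); dv=np.linalg.svd(f-c)[2][0]; dv*=np.sign(dv[1])  # towards tip
    t=(f-c)@dv; n=np.array([dv[1],-dv[0]]); lo,hi=np.percentile(t,[0.5,99.5])
    tilt=np.degrees(np.arctan2(dv[0],dv[1])); ax=c-12*n
    bot=ax+dv*hi; tip=bot+120*dv
    if show: print('tilt %.1f len %.1f n %d'%(tilt,hi-lo,len(f)),'axis bottom',bot.round(1),'top',(ax+dv*lo).round(1),'tip(x,z tool)',tip.round(1),'axis at grasp z=6: x=%.1f'%(ax+dv*(6-ax[1])/dv[1])[0], 'mean y %.1f'%q[best][:,1].mean())
    return tilt,tip
if __name__=='__main__':
    s,im,d=grab('wrist'); pose(s,cloud('wrist',s,d))
E
python3 hp.py
```

```text
tilt 31.1 len 119.9 n 5451 axis bottom [56.9 74.9] top [ -5.  -27.8] tip(x,z tool) [118.8 177.7] axis at grasp z=6: x=15.4 mean y -0.0
```

>>> play_rows(
  targets=[
    [1, 0.4, 0, -0.3, 0],
    [1, 1.0, 0, 0.5, 0],
    [1, 1.5, 0, 1.3, 0],
    [1, 2.1, 0, 2.1, 0],
    [1, 2.7, 0, 2.9, 0],
    [1, 3.3, 0, 3.8, 0],
    [1, 3.3, 0, 3.8, 0],
    [1, 3.3, 0, 3.8, 0],
  ],
)

```text
clock: 9.9
eef_pos: [510.7, 8.7, 257.5]
tool_rot: [-3.141, 0.001, 0.343]
force: [0.1, 0.3, -0.8]
width: 23.1
gripper_force: 62.3
```

```bash
python3 st.py; python3 hp.py
```

```text
t 9.90 u -56.1 w -3.9 z 257.5 F u 0.2 w 0.2 z -0.8 yaw [-1.7998e+02  6.0000e-02  1.9680e+01] q [ 0.03  0.41 -0.14  1.87  0.07  0.87 -1.38] tq [-0.04  0.07  0.04]
tilt 30.7 len 119.7 n 5430 axis bottom [56.3 75.1] top [ -4.8 -27.8] tip(x,z tool) [117.7 178.2] axis at grasp z=6: x=15.3 mean y -0.0
```

>>> play_rows(
  targets=[
    [1, 0.3, 0, 0.4, 0],
    [1, 0.6, 0, 0.8, 0],
    [1, 0.8, 0, 1.15, 0],
    [1, 0.8, 0, 1.15, 0],
  ],
)

```text
clock: 10.35
eef_pos: [518.3, 11.4, 245.9]
tool_rot: [-3.141, 0.001, 0.343]
force: [0.0, -0.5, -1.3]
width: 23.1
gripper_force: 62.3
```

>>> play_rows(
  targets=[
    [1, 0.2, 0, 0.25, 0],
    [1, 0.3, 0, 0.4, 0],
    [1, 0.3, 0, 0.4, 0],
  ],
)

```text
clock: 10.65
eef_pos: [521.3, 12.4, 242.2]
tool_rot: [-3.142, 0.0, 0.343]
force: [-0.8, -0.4, -1.2]
width: 23.1
gripper_force: 62.3
```

>>> play_rows(
  targets=[
    [1, 0.2, 0, 0.25, 0],
    [1, 0.3, 0, 0.4, 0],
    [1, 0.3, 0, 0.4, 0],
  ],
)

```text
clock: 10.95
eef_pos: [524.0, 13.4, 238.2]
tool_rot: [-3.141, 0.0, 0.343]
force: [0.2, -0.2, -1.0]
width: 23.3
gripper_force: 62.3
```

>>> play_rows(
  targets=[
    [1, 0.2, 0, 0.25, 0],
    [1, 0.3, 0, 0.4, 0],
    [1, 0.3, 0, 0.4, 0],
  ],
)

```text
clock: 11.25
eef_pos: [526.9, 14.5, 234.1]
tool_rot: [-3.141, 0.0, 0.343]
force: [-0.0, -0.5, -1.3]
width: 22.9
gripper_force: 62.3
```

>>> play_rows(
  targets=[
    [1, 0.2, 0, 0.25, 0],
    [1, 0.3, 0, 0.4, 0],
    [1, 0.3, 0, 0.4, 0],
  ],
)

```text
clock: 11.55
eef_pos: [529.7, 15.3, 230.3]
tool_rot: [3.142, 0.0, 0.343]
force: [-0.9, -0.3, 1.7]
width: 22.9
gripper_force: 62.6
```

>>> play_rows(
  targets=[
    [1, 0.2, 0, 0.3, 0],
    [1, 0.2, 0, 0.3, 0],
    [1, 0.2, 0, 0.3, 0],
    [1, 0.2, 0, 0.3, 0],
    [1, 0.2, 0, 0.3, 0],
  ],
)

```text
clock: 12.05
eef_pos: [531.5, 15.9, 227.6]
tool_rot: [3.141, 0.0, 0.343]
force: [-2.6, -1.2, 4.7]
width: 23.1
gripper_force: 63.0
```

```bash
python3 st.py; python3 hp.py
```

```text
t 12.05 u -34.1 w -4.1 z 227.6 F u -2.9 w -0.2 z 4.7 yaw [1.7999e+02 1.0000e-02 1.9660e+01] q [ 0.01  0.47 -0.14  1.85  0.09  0.82 -1.4 ] tq [-0.15  0.44  0.01]
tilt 30.8 len 77.7 n 5344 axis bottom [34.9 38.9] top [ -4.9 -27.8] tip(x,z tool) [ 96.4 142. ] axis at grasp z=6: x=15.3 mean y -0.0
```

>>> play_rows(
  targets=[
    [1, -1.15, 0, -1.64, 0],
    [1, -2.3, 0, -3.28, 0],
    [1, -3.44, 0, -4.9, 0],
    [1, -4.6, 0, -6.55, 0],
    [1, -5.74, 0, -8.19, 0],
    [1, -5.74, 0, -8.19, 0],
    [1, -5.74, 0, -8.19, 0],
    [1, -5.74, 0, -8.19, 0],
  ],
)

```text
clock: 12.9
eef_pos: [477.7, -2.9, 308.3]
tool_rot: [-3.141, 0.001, 0.344]
force: [0.6, -0.4, -1.5]
width: 23.1
gripper_force: 62.4
```

```bash
python3 st.py; python3 hp.py
```

```text
t 12.90 u -91.1 w -3.7 z 308.3 F u 0.4 w -0.5 z -1.5 yaw [-1.7997e+02  4.0000e-02  1.9690e+01] q [ 0.06  0.3  -0.15  1.88  0.05  0.97 -1.34] tq [-0.    0.06  0.03]
tilt 30.8 len 119.9 n 5439 axis bottom [56.5 75.1] top [ -5.  -27.9] tip(x,z tool) [118.  178.1] axis at grasp z=6: x=15.3 mean y -0.0
```

>>> play_rows(
  targets=[
    [1, 1.4, 0, 2.05, 0],
    [1, 2.8, 0, 4.1, 0],
    [1, 4.0, 0, 5.75, 0],
    [1, 4.8, 0, 6.9, 0],
    [1, 5.3, 0, 7.6, 0],
    [1, 5.6, 0, 8.0, 0],
    [1, 5.8, 0, 8.27, 0],
    [1, 5.8, 0, 8.27, 0],
    [1, 5.8, 0, 8.27, 0],
    [1, 5.8, 0, 8.27, 0],
  ],
)

```text
clock: 13.95
eef_pos: [531.2, 16.1, 227.0]
tool_rot: [-3.141, 0.001, 0.343]
force: [-4.4, -0.5, 3.3]
width: 23.3
gripper_force: 62.8
```

>>> play_rows(
  targets=[
    [1, 0, 0, 0, 0],
    [1, 0, 0, 0, 0],
    [1, -1.4, 0, -2.05, 0],
    [1, -2.8, 0, -4.1, 0],
    [1, -4.2, 0, -6.0, 0],
    [1, -5.2, 0, -7.4, 0],
    [1, -5.8, 0, -8.27, 0],
    [1, -5.8, 0, -8.27, 0],
    [1, -5.8, 0, -8.27, 0],
  ],
)

```text
clock: 14.85
eef_pos: [478.0, -3.1, 309.1]
tool_rot: [3.141, -0.001, 0.343]
force: [0.1, 0.4, -1.1]
width: 23.3
gripper_force: 62.3
```

```bash
python3 st.py; python3 hp.py
```

```text
t 14.85 u -90.9 w -4.0 z 309.1 F u 0.2 w 0.3 z -1.1 yaw [ 1.7999e+02 -5.0000e-02  1.9670e+01] q [ 0.06  0.3  -0.15  1.88  0.05  0.97 -1.34] tq [-0.08  0.03 -0.01]
tilt 30.8 len 119.9 n 5395 axis bottom [56.5 75.1] top [ -5.  -27.9] tip(x,z tool) [118.  178.1] axis at grasp z=6: x=15.2 mean y -0.0
```

>>> play_rows(
  targets=[
    [1, 1.4, 0, 2.05, 0],
    [1, 2.8, 0, 4.1, 0],
    [1, 4.0, 0, 5.75, 0],
    [1, 4.8, 0, 6.9, 0],
    [1, 5.3, 0, 7.6, 0],
    [1, 5.6, 0, 8.05, 0],
    [1, 5.85, 0, 8.35, 0],
    [1, 5.85, 0, 8.35, 0],
    [1, 5.85, 0, 8.35, 0],
    [1, 5.85, 0, 8.35, 0],
  ],
)

```text
clock: 15.9
eef_pos: [531.6, 16.2, 226.2]
tool_rot: [-3.141, 0.001, 0.343]
force: [-5.5, -1.1, 3.5]
width: 23.1
gripper_force: 62.9
```

>>> play_rows(
  targets=[
    [1, 0, 0, 0, 0],
    [1, 0, 0, 0, 0],
    [1, -1.4, 0, -2.05, 0],
    [1, -2.8, 0, -4.1, 0],
    [1, -4.2, 0, -6.0, 0],
    [1, -5.2, 0, -7.4, 0],
    [1, -5.85, 0, -8.35, 0],
    [1, -5.85, 0, -8.35, 0],
    [1, -5.85, 0, -8.35, 0],
  ],
)

```text
clock: 16.8
eef_pos: [478.0, -3.1, 309.1]
tool_rot: [3.141, -0.001, 0.343]
force: [0.2, -0.3, -1.4]
width: 23.0
gripper_force: 62.4
```

```bash
python3 st.py; python3 hp.py
```

```text
t 16.80 u -90.9 w -4.0 z 309.1 F u 0.1 w -0.4 z -1.4 yaw [ 1.7999e+02 -5.0000e-02  1.9670e+01] q [ 0.07  0.3  -0.15  1.88  0.05  0.97 -1.34] tq [-0.03  0.07 -0.02]
tilt 30.8 len 119.9 n 5402 axis bottom [56.4 75.1] top [ -4.9 -27.9] tip(x,z tool) [117.8 178.2] axis at grasp z=6: x=15.2 mean y 0.0
```

>>> play_rows(
  targets=[
    [1, -1.0, 0, -1.4, 0],
    [1, -2.0, 0, -2.9, 0],
    [1, -2.0, 0, -5.5, 0],
    [1, -2.0, 0, -5.5, 0],
    [1, -0.7, -5, -5.5, 0],
    [1, 0.6, -10, -5.5, 0],
    [1, 1.9, -15, -5.5, 0],
    [1, 3.2, -20, -5.5, 0],
    [1, 4.4, -25, -5.5, 0],
    [1, 4.8, -28.2, -5.5, 0],
  ],
)

```text
clock: 17.85
eef_pos: [426.8, 281.3, 363.8]
tool_rot: [-3.141, 0.001, 0.345]
force: [0.4, 0.2, -2.0]
width: 23.1
gripper_force: 62.3
```

>>> play_rows(
  targets=[
    [1, 0, 0, 0, 0],
    [1, 0, 0, 0, 0],
    [1, 0, 0, 0, 0],
  ],
)

```text
clock: 18.15
eef_pos: [428.0, 276.9, 363.8]
tool_rot: [3.14, 0.001, 0.342]
force: [-0.1, -0.5, -2.1]
width: 23.4
gripper_force: 62.3
```

```bash
cat > c.py <<'E'
from h import *
import hp
s,im,d=grab('wrist'); P=cloud('wrist',s,d); hp.pose(s,P)
q=P[(abs(P[...,2]-60)<3)&(np.hypot(P[...,0]-513.5,P[...,1]-308.8)<45)]
if len(q)>20:
    from scipy.optimize import least_squares
    f=least_squares(lambda p:np.hypot(q[:,0]-p[0],q[:,1]-p[1])-30,[513.5,308.8],loss='soft_l1'); print('cup',f.x,len(q),f.cost/len(q))
R=T(s)[:3,:3]; v=R.T@(np.array([513.5,308.8,0])-s['eef_pos'])
print('cup C in tool x,y',v[:2].round(1),'tcp',s['eef_pos'].round(1),'rot',s['tool_rot'].round(3),'F tool',(R.T@s['force']).round(1),'q',s['qpos'].round(2))
import sys
if len(sys.argv)>1: save(im,sys.argv[1])
E
python3 c.py w7.png
```

```text
tilt 30.8 len 119.8 n 5393 axis bottom [56.5 75.1] top [ -4.8 -27.8] tip(x,z tool) [117.9 178.2] axis at grasp z=6: x=15.3 mean y 0.0
cup C in tool x,y [91.7 -1.8] tcp [428.  276.9 363.8] rot [3.14e+00 1.00e-03 3.42e-01] F tool [-0.3  0.5  2.1] q [-0.4   0.31 -0.31  1.71  0.1   1.15 -1.97]
```

View pics/w7.png

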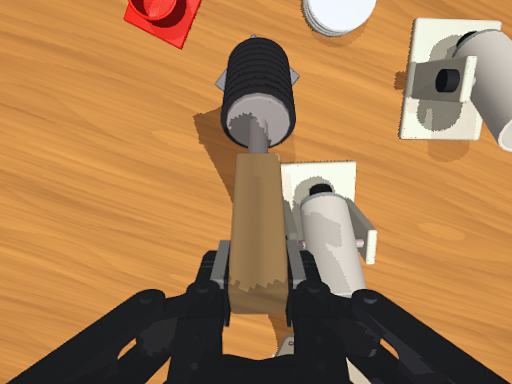

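>>> play_rows(
  targets=[
    [1, 0.1, -0.2, 4, 0],
    [1, 0.1, -0.2, 8, 0],
    [1, 0.1, -0.2, 12, 0],
    [1, 0.1, -0.2, 14, 0],
    [1, 0.1, -0.2, 15, 0],
    [1, 0.1, -0.2, 16, 0],
    [1, 0.1, -0.2, 16.8, 0],
    [1, 0.1, -0.2, 16.8, 0],
    [1, 0.1, -0.2, 16.8, 0],
  ],
)

```text
clock: 19.1
eef_pos: [428.5, 280.9, 196.9]
tool_rot: [-3.141, -0.001, 0.343]
force: [-0.4, 0.1, -0.7]
width: 23.2
gripper_force: 62.3
```

```bash
python3 c.py
```

```text
tilt 30.7 len 119.7 n 5398 axis bottom [56.3 75.1] top [ -4.8 -27.8] tip(x,z tool) [117.7 178.2] axis at grasp z=6: x=15.2 mean y 0.0
cup [512.20243492 309.7209606 ] 618 0.44053828434615033
cup C in tool x,y [89.2  2.3] tcp [428.5 280.9 196.9] rot [-3.141e+00 -1.000e-03  3.430e-01] F tool [-0.3 -0.2  0.7] q [-0.44  0.5  -0.27  1.94  0.19  0.73 -2.06]
```

>>> play_rows(
  targets=[
    [1, -0.3, 0.1, 0.6, 0],
    [1, -0.3, 0.1, 0.6, 0],
    [1, 0.6, 0.1, 0.3, 0],
    [1, 1.5, 0.1, 0, 0],
    [1, 2.4, 0.1, -0.2, 0],
    [1, 3.2, 0.1, -0.25, 0],
    [1, 4.0, 0.1, -0.25, 0],
    [1, 4.0, 0.1, -0.25, 0],
  ],
)

```text
clock: 19.95
eef_pos: [467.7, 293.6, 198.6]
tool_rot: [-3.141, -0.002, 0.343]
force: [-0.8, -0.4, -1.1]
width: 23.2
gripper_force: 62.5
```

```bash
python3 c.py
```

```text
tilt 17.1 len 77.4 n 4198 axis bottom [19.3 44.9] top [ -3.4 -29.1] tip(x,z tool) [ 54.6 159.6] axis at grasp z=6: x=7.4 mean y 0.0
cup [511.24284612 309.29770643] 794 0.8140715856035601
cup C in tool x,y [47.9  1.2] tcp [467.7 293.6 198.6] rot [-3.141e+00 -2.000e-03  3.430e-01] F tool [-0.9  0.1  1.1] q [-0.43  0.54 -0.27  1.83  0.2   0.79 -2.03]
```

>>> play_rows(
  targets=[
    [1, 0.9, 0, 0.05, 0],
    [1, 1.8, 0, 0.1, 0],
    [1, 2.8, 0, 0.2, 0],
    [1, 3.6, 0, 0.5, 0],
    [1, 4.3, 0, 0.8, 0],
    [1, 4.9, 0, 1.1, 0],
    [1, 4.9, 0, 1.1, 0],
    [1, 4.9, 0, 1.1, 0],
  ],
)

```text
clock: 20.8
eef_pos: [512.8, 309.9, 187.5]
tool_rot: [-3.141, -0.001, 0.343]
force: [-1.7, -0.8, -1.8]
width: 23.2
gripper_force: 62.4
```

```bash
python3 c.py
```

```text
tilt 2.3 len 77.1 n 2893 axis bottom [ 1.8 47.2] top [ -1.3 -29.8] tip(x,z tool) [  6.7 167.1] axis at grasp z=6: x=0.1 mean y -0.0
cup [512.58971813 310.04729574] 551 0.43551271591702856
cup C in tool x,y [0.1 1.3] tcp [512.8 309.9 187.5] rot [-3.141e+00 -1.000e-03  3.430e-01] F tool [-1.9  0.2  1.8] q [-0.43  0.62 -0.26  1.71  0.21  0.84 -2.01]
```

>>> play_rows(
  targets=[
    [1, 0.2, 0, 0, 0],
    [1, 0.2, 0, 0, 0],
    [1, -0.3, 0, 0.4, 0],
    [1, -0.3, 0, 0.8, 0],
    [1, -0.3, 0, 1.0, 0],
    [1, -0.3, 0, 1.15, 0],
    [1, -0.3, 0, 1.15, 0],
  ],
)

```text
clock: 21.55
eef_pos: [510.3, 309.1, 177.1]
tool_rot: [-3.141, -0.002, 0.343]
force: [-0.1, -1.2, 3.4]
width: 22.9
gripper_force: 63.3
```

```bash
python3 c.py
```

```text
tilt 2.4 len 76.8 n 2888 axis bottom [ 1.9 47.1] top [ -1.3 -29.7] tip(x,z tool) [  6.9 166.9] axis at grasp z=6: x=0.2 mean y -0.0
cup [511.92609449 309.79409154] 754 0.6319855891842866
cup C in tool x,y [2.5 1.4] tcp [510.3 309.1 177.1] rot [-3.141e+00 -2.000e-03  3.430e-01] F tool [-0.5  1.1 -3.4] q [-0.43  0.63 -0.26  1.73  0.21  0.81 -2.01]
```

>>> play_rows(
  targets=[
    [0.5, 0, 0, 0, 0],
    [0.3, 0, 0, 0, 0],
    [0, 0, 0, 0, 0],
    [0, 0, 0, 0, 0],
    [0, 0, 0, 0, 0],
    [0, 0, 0, 0, 0],
    [0, 0, 0, 0, 0],
  ],
)

```text
clock: 22.3
eef_pos: [509.4, 308.7, 176.3]
tool_rot: [3.142, 0.0, 0.343]
force: [1.0, -0.4, 0.8]
width: 85.3
gripper_force: 0.0
```

>>> play_rows(
  targets=[
    [0, 0, 0, -2, 0],
    [0, 0, 0, -5, 0],
    [0, 0, 0, -9, 0],
    [0, 0, 0, -13, 0],
    [0, 0, 0, -15, 0],
    [0, -4, 0, -16, 0],
    [0, -8, 0, -16, 0],
    [0, -8, 0, -16, 0],
    [0, -8, 0, -16, 0],
  ],
)

```text
clock: 23.2
eef_pos: [433.8, 281.6, 336.9]
tool_rot: [3.141, -0.001, 0.344]
force: [0.4, 0.1, 0.9]
width: 85.4
gripper_force: 0.0
```

```bash
python3 c.py w9.png; python3 -c "
from h import *
s,im,d=grab('scene'); P=cloud('scene',s,d)
q=P[(P[...,2]>200)&(P[...,2]<215)&(np.hypot(P[...,0]-514,P[...,1]-309)<40)]; print('top',len(q),q.mean(0))
w=cv2.imread('pics/w9.png'); b=cv2.resize(im[110:260,180:410,::-1],(589,384),interpolation=3)
cv2.imwrite('pics/v9.png',np.hstack([w[:,100:310],b]))"
```

```text
top 79 [518.71729998 315.993868   206.44500138]Traceback (most recent call last):
  File "c.py", line 3, in <module>
    s,im,d=grab('wrist'); P=cloud('wrist',s,d); hp.pose(s,P)
                                                ~~~~~~~^^^^^
  File "hp.py", line 8, in pose
    i,j=rng.choice(len(q),2,replace=False); dv=q[j][[0,2]]-q[i][[0,2]]; L=np.hypot(*dv)
        ~~~~~~~~~~^^^^^^^^^^^^^^^^^^^^^^^^
  File "numpy/random/_generator.pyx", line 864, in numpy.random._generator.Generator.choice
ValueError: a must be a positive integer unless no samples are taken
[ WARN:0@1.469] global loadsave.cpp:275 findDecoder imread_('pics/w9.png'): can't open/read file: check file path/integrity
Traceback (most recent call last):
TypeError: 'NoneType' object is not subscriptable
```

```bash
python3 -c "
from h import *
s,im,d=grab('scene'); cv2.imwrite('pics/v9.png',cv2.resize(im[100:290,110:430,::-1],(800,475),interpolation=3))"
```

```text
(no output)
```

View pics/v9.png

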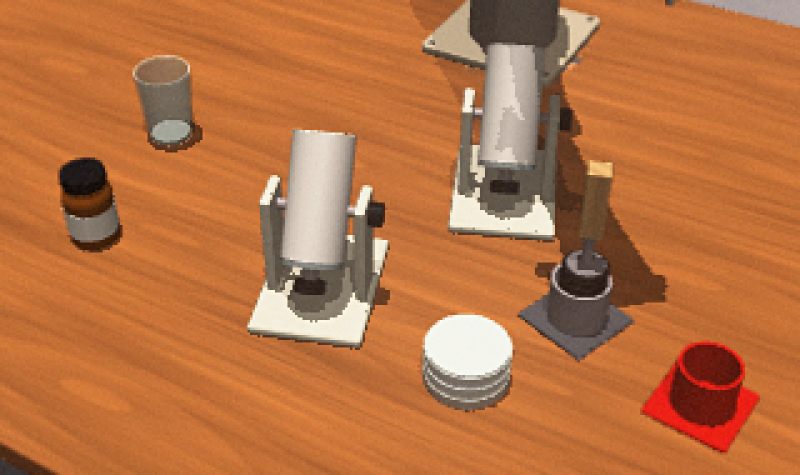

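The brush stands upright in its grey cup (handle at 597,200), and the beaker, jar and dishes haven't moved.

```bash
python3 -c "
from cell import ctrl
print(ctrl.finish_job())"
```

```text
the job is handed in; nothing more can be done
None
```

The job is handed in: I pressed the tube's floor disc three separate times, at about 6–7 N each by the wrist reading. The brush is back upright in its own cup and released, and the beaker, jar and dishes are where they were; the clock stood at about 23 s of the 64 s allowed.

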